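# Shut the tongue-and-groove lid of a fragment case

## Robot

A 7-joint arm with a two-finger parallel gripper is mounted at the origin on a cart in front of the work surface, level with it; the furniture and walls round the work are solid. World frame = base frame: x ahead of the robot, y to its left, z up, the work surface at z = 0. Lengths are in m, angles in rad, forces in N, time in s.
With the tool pointing down it reaches from about 0.4 to 0.85 m from the base axis. Payload 4.5 kg.
Tool frame: the origin (TCP) lies midway between the tips of the shut fingers; the grasp point (between the pads) lies 19 mm behind it; y points along the fingers, z is the direction in which the jaws open and shut, and the axes are right-handed (so a half turn about y gives the same grasp; the last joint's range is limited). The gripper opens to 88 mm and grips with 3 to 60 N. Pads are 18 mm wide; open, the fingers measure 123 mm over their backs; the gripper's body (75 mm by 187 mm) begins 45 mm behind the grasp point.
Start: joints at [1.168, 0.689, -0.195, 1.565, 0.157, 0.902, -0.215], TCP at [0.264, -0.566, 0.239] pointing down, gripper open.
Joint ranges: [-3.01, 3.01], [-0.46, 2.08], [-1.47, 1.51], [0.13, 2.56], [-1, 4.14], [0.04, 2.09], [-2.66, 2.66]. Speed limits (rad/s): [2.57, 2.57, 3.14, 3.14, 3.14, 3.14, 3.14].

## Interface

Orientations are given as a 3x3 rotation matrix whose columns are the frame's x, y, z axes.
In Python, from plant import ctrl gives the robot as it stands. Calls block until the motion is done:
- ctrl.move_pose(position, orientation): joint-space move of the TCP to a pose.
- ctrl.line_to(position, rot=None, max_speed=0.15, stop_force=None): straight line of the TCP; rot=None keeps the orientation; max_speed is the mean speed in m/s. With stop_force (N) it stops when the force on the tool has changed by that much, and returns True; else False.
- ctrl.goto_joints(angles): joint-space move.
- ctrl.release() and ctrl.grab(effort=None): open the fingers fully, or close them until they stop; effort is the grip in N (None keeps the last).
- ctrl.hold(seconds).
- ctrl.ik(position, orientation): joint angles nearest the present ones, or None.
- ctrl.sense(): the state.
- ctrl.grab_frame(name): name is "scene" or "top"; returns a dict with "color" (384x512x3 uint8, blue, green, red), "vfov" (degrees; the focal length in pixels is half the picture's height over the tangent of half this angle, whatever the lens; pixels are square), "cx", "cy" (the principal point, pixels), "origin" and "attitude" of the camera in the world. Camera axes: x right, y up, looking along -z (the intrinsics and any distortion apply to the point x, -y, -z); pixel columns grow to the right and rows downward; lengths in m; the calibration is good to about 2 mm. A picture is of the moment at which its call begins. There is no depth.
A pose or a line that the arm cannot do raises ctrl.PlanningError and nothing moves.
- ctrl.hand_in(): hands the job in, once; it reports no verdict.
The state is a dict: "time_s": time; "q": joint angles; "qvel": joint speeds; "joint_efforts": joint torques, N m; "ee_pos": TCP position; "orientation": TCP orientation; "contact_force": force on the tool from outside, world axes, zero at the start; "ft_torque": the same for the moment, N m; "gripper_width": finger opening in m.
Only numpy, scipy, OpenCV 4.12 (cv2) and the standard library are available. Lean on these libraries where they do the work, as an engineer would, in place of code of your own. Each camera call takes 0.05 s, during which the arm holds its last target. There are 200 camera calls.

## Task

The lid of the wooden fragment case has been left lying askew on it, its tail up on the near end. Slide its tongue fully home into the groove of the far end and then lower the tail until it lies flat and both brass spring bolts have snapped over it. Work gently, so that neither lid nor catches are forced, and leave the other things on the bench where they are.

Things in the scene. Friction and masses are not known exactly. Their poses are not given: they have to be found in the camera images.
- case: Open wooden case for paper fragments, 192 x 150 mm, 66 mm high, on a thin non-slip mat; it cannot move. Origin at table height, midway between the inner faces of its end walls (154.5 mm apart); x points to the grooved far end, y left, z up. The low side walls, tops 37 mm above the table, |y| from 47 to 75 mm, carry the shut lid. A glass dish lies inside, below that level.
- groove (a point): Middle of the groove's mouth in the far end wall's inner face, 77 mm ahead of the case's origin, 43 mm above the table; axes as the case's. The groove runs along y; it is 110 mm long with closed ends, reaches from 37 to 48 mm above the table and is 15 mm deep. The wall is 61 mm high.
- near_edge (a point): Middle of the upper inner edge of the near end wall, 66 mm above the table, on which the tilted lid's underside rests. The wall is 16 mm thick. The tilted tail drops past this edge only when the lid's shoulder is within about 4 mm of the groove wall and square to it; it then lies on the bolts' slopes, at about 0.14 rad, until pressed down.
- lid: Loose plywood lid, 150 mm long (x from 0 to -150), 150 mm wide (y), 12 mm thick (z from 0 to 12), about 0.4 kg. Origin: middle of the lower edge of its front end face (the shoulder); x points along the tongue, y left, z out of its top. Starts turned, shifted, shoulder 35 to 43 mm short of the groove wall, tail up about 0.24 rad. Shut: axes as the case's, origin 37 mm high, 72 to 77 mm ahead of the case's.
- lid_tongue (a point): Middle of the tip of the lid's tongue. The tongue stands 12 mm out of the shoulder, is 104 mm wide with 6 mm rounded corners and 5.5 mm thick (4 to 9.5 mm above the lid's underside), so the groove leaves it 3 mm of play to either side.
- lid_field (a point): Middle of the top of the darker raised field on the lid, 62 mm behind the shoulder, axes as the lid's. The field stands 10 mm above the board, is 85 mm long (x) and 110 mm wide (y); behind it the bare board goes on for 45 mm to the tail, beside it for 20 mm. Its upright faces can be pushed against; 2 to 6 N slide the lid.
- lid_tail_left (a point): Top of the lid at the left end of its tail edge, 10 mm in from the side. 49 mm above the table when shut.
- lid_tail_right (a point): Top of the lid at the right end of its tail edge, 10 mm in from the side. 49 mm above the table when shut.
- bolt_left (a joint): Left brass spring bolt in the near end wall (40 mm left of its middle): how far its nose is pushed back, in m; 0 sprung out, 0.010 fully back. The nose stands 8 mm out of the wall's inner face; its top slopes, its flat underside is 50 mm above the table. The tail pressed down on the slope drives it back (about 5 to 7 N at each bolt), then it springs out over the lid.
- bolt_right (a joint): Right brass spring bolt, 40 mm right of the middle, alike.
- hake_brush: Flat brush, 185 mm, bystander.
- bone_folder: Bone folder, 154 mm, bystander.
- book_weight_0: Grey round book weight, 41 mm high, bystander.
- book_weight_1: Brass-coloured round book weight, 49 mm high, bystander.
- eraser: Eraser in a green card sleeve, 52 mm, bystander.
- tweezers: Steel tweezers, 122 mm, bystander.
- loupe: Black stand loupe, 34 mm high, bystander.
There are look-alikes about, which are no part of the job. Of the things that look like the lid, the larger one is meant.

How it is judged:
By the outcome, as a careful person would: the job done as asked, in the order asked, and still so for the second after the job is handed in, with the robot touching nothing.
It also fails if it takes over 72 s, if anything falls off the work surface, if the arm or the gripper's body presses on something with over 40 N, if the wrist force passes 120 N, or if a joint passes its speed limit or range.

## Working session

There is one attempt and no reset: what is moved stays moved. The work goes in short steps, each a Python script; the robot and the scene stay as the last script left them, time stands still between calls to the robot, and variables do not carry over. Pictures are saved under pics/ and viewed, about 8 in all and at most 12, crops included, and the job is handed in when it is done.

```bash
ls; mkdir -p pics; python3 - <<'E'
from plant import ctrl
import cv2
for n in("scene","top"):
    f=ctrl.grab_frame(n); cv2.imwrite(f"pics/{n}0.png",f["color"])
    print(n,{k:(v.tolist() if hasattr(v,'tolist') else v) for k,v in f.items() if k!="color"})
print(ctrl.sense())
E
```

```text
pics
scene {'vfov': 48.77955534077405, 'cx': 260.29934417278776, 'cy': 188.94754739238974, 'origin': [-0.28537464248754896, 0.6471786308188677, 0.7740752514548112], 'attitude': [[-0.5861213330997742, 0.4378074726963249, -0.681752447547202], [-0.8100960607704804, -0.3315745900777221, 0.48353145041345635], [-0.01435810605524359, 0.8356930704906242, 0.5490090497655382]]}
top {'vfov': 54.13547499927289, 'cx': 256.75812500146617, 'cy': 189.69783730660401, 'origin': [0.4747230012776569, 0.023627006411646927, 1.3766651909878553], 'attitude': [[0.009474983486546512, 0.995207748128749, -0.0973229816252782], [-0.9998213449891389, 0.011020648971368402, 0.015356542591334123], [0.01635551258870398, 0.09716009139947554, 0.9951343697447127]]}
{'time_s': 0.1, 'q': array([ 1.16780724,  0.68989446, -0.19452477,  1.56618884,  0.15731228,
        0.90249883, -0.21510457]), 'qvel': array([ 5.44000698e-04, -1.15112795e-03,  3.93491316e-04, -2.09374024e-03,
        2.78324030e-05,  1.60443073e-03, -1.67547233e-04]), 'joint_efforts': array([-3.48895759e-03, -5.28498352e+01, -1.27159931e+00, -1.53838563e+01,
       -5.25820395e-02,  1.93636894e-03,  2.30105275e-05]), 'ee_pos': array([ 0.26412761, -0.56584983,  0.23800752]), 'orientation': array([[-9.06082166e-01, -7.84029823e-04,  4.23101045e-01],
       [-4.23101754e-01,  1.39182517e-03, -9.06081105e-01],
       [ 1.21511925e-04, -9.99998724e-01, -1.59283236e-03]]), 'contact_force': array([-0.26896323,  0.10781407, -0.33854286]), 'ft_torque': array([-0.00655563, -0.02282752,  0.00290478]), 'gripper_width': 0.08799192595725593}
```

View pics/scene0.png

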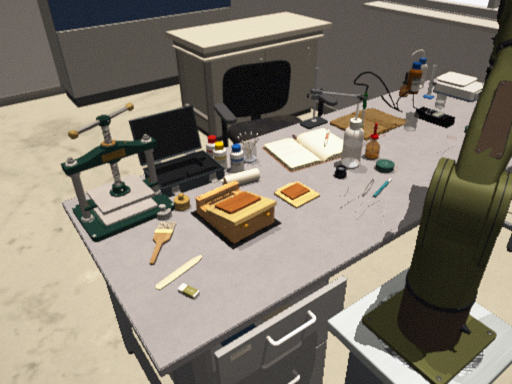

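View pics/top0.png

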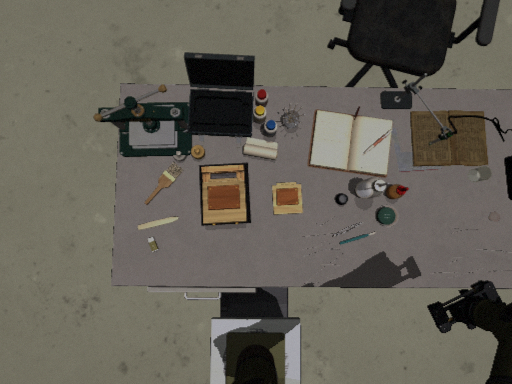

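The lid candidates in the top view are the board with the dark field on the case at (225,195) and a small loose board at (287,198). The larger one, on the case, is the lid. I'll check that in a close crop.

```bash
python3 - <<'E'
import cv2,numpy as np
a=cv2.imread("pics/top0.png")[155:233,190:262]; a=cv2.resize(a,None,fx=7,fy=7,interpolation=cv2.INTER_CUBIC)
b=cv2.imread("pics/scene0.png")[175:245,185:285]; b=cv2.resize(b,None,fx=7,fy=7,interpolation=cv2.INTER_CUBIC)
def grid(i,x0,y0):
    for k in range(0,i.shape[1],70): cv2.putText(i,str(x0+k//7),(k,10),0,.35,(255,255,255),1); cv2.line(i,(k,0),(k,i.shape[0]),(255,255,0),1)
    for k in range(0,i.shape[0],70): cv2.putText(i,str(y0+k//7),(0,k+10),0,.35,(255,255,255),1); cv2.line(i,(0,k),(i.shape[1],k),(255,255,0),1)
a=cv2.convertScaleAbs(a,alpha=1.3);grid(a,190,155);grid(b,185,175)
cv2.imwrite("pics/c1.png",a);cv2.imwrite("pics/c2.png",b)
E
```

```text
(no output)
```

View pics/c1.png

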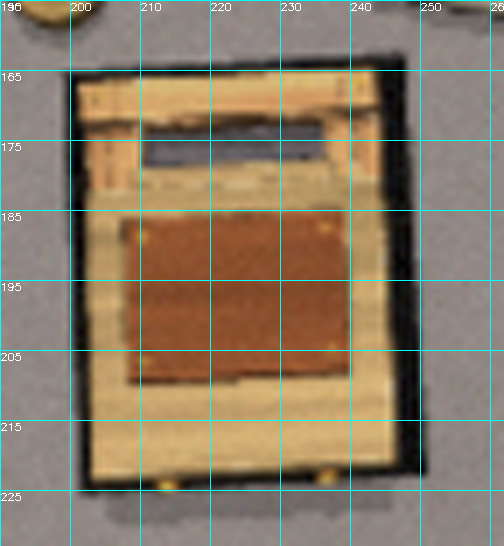

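View pics/c2.png

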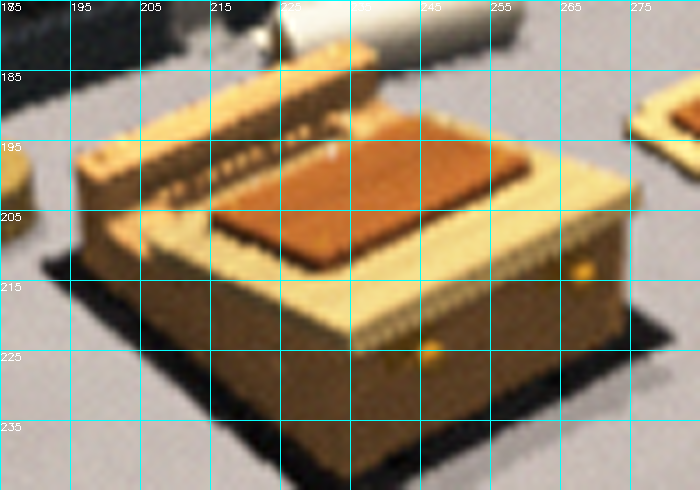

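The crop confirms it: this is the large board with its dark field on the case, its tail towards the robot over the two brass buttons. Next I'll fit the case pose and lid pose jointly to corners read from both views.

```bash
cat > h.py <<'E'
import numpy as np
from scipy.optimize import least_squares
from scipy.spatial.transform import Rotation as R
def proj(f,P):
    h=f["color"].shape[0]; F=h/2/np.tan(np.radians(f["vfov"])/2)
    c=(np.asarray(P)-f["origin"])@np.array(f["attitude"])
    return np.c_[f["cx"]+F*c[:,0]/-c[:,2], f["cy"]-F*c[:,1]/-c[:,2]]
def Tcase(c): return R.from_euler('z',c[2]).as_matrix(), np.array([c[0],c[1],0])
def Tlid(l):  # in case frame: origin x,y, yaw ; pitch from rest on near edge
    p=np.arctan2(.029,l[0]+.07725) if len(l)<4 else l[3]
    return R.from_euler('ZY',[l[2],p]).as_matrix(), np.array([l[0],l[1],.037])
def world(c,l,P,kind):
    Rc,tc=Tcase(c)
    if kind=='L': Rl,tl=Tlid(l); P=Rl@P+tl
    return Rc@P+tc
# named points
LP={'tl':(-.15,.075,.012),'tr':(-.15,-.075,.012),'ffl':(-.0195,.055,.022),'ffr':(-.0195,-.055,.022),
 'fnl':(-.1045,.055,.022),'fnr':(-.1045,-.055,.022)}
CP={'ol':(.09875,.075,.061),'or':(.09875,-.075,.061),'il':(.07725,.075,.061),'ir':(.07725,-.075,.061),
 'nlb':(-.09325,.075,0.001),'nrb':(-.09325,-.075,.001),'flb':(.09875,.075,.001)}
def fit(obs,frames,x0,case=None,nl=3):
    def res(x):
        c=case if case is not None else x[:3]; l=x if case is not None else x[3:]
        r=[]
        for cam,k,n,u,v in obs:
            P=np.array(LP[n] if k=='L' else CP[n])
            r.append(proj(frames[cam],[world(c,l,P,k)])[0]-(u,v))
        return np.array(r)
    s=least_squares(lambda x:res(x).ravel(),x0,loss='soft_l1',f_scale=.7,x_scale=[.01,.01,.1]*(len(x0)//3)+[.1]*(len(x0)%3))
    return s.x,res(s.x)
E
cat > f1.py <<'E'
from h import *; from plant import ctrl
fr={n:ctrl.grab_frame(n) for n in("scene","top")}
T=lambda k,n,x,y:("top",k,n,190+(x+.5)/7-.0,155+(y+.5)/7-.0)
S=lambda k,n,x,y:("scene",k,n,185+(x+.5)/7,175+(y+.5)/7)
obs=[T('C','ol',78,82),T('C','or',377,67),T('C','il',85,122),T('C','ir',380,106),
T('L','tl',92,482),T('L','tr',397,463),T('L','ffl',122,221),T('L','ffr',342,208),T('L','fnl',130,380),T('L','fnr',349,371),
S('C','ol',77,152),S('C','or',350,38),S('C','ir',378,56),S('C','il',98,182),S('C','nlb',350,482),S('C','nrb',627,330),
S('L','tl',355,333),S('L','tr',640,186),S('L','ffl',212,215),S('L','ffr',400,112),S('L','fnl',325,262),S('L','fnr',530,158)]
for off in(0,-.5):
    o=[(a,b,c,u+off,v+off) for a,b,c,u,v in obs]
    x,r=fit(o,fr,[.5,.1,.04,.035,0,0]); print(np.round(x,4),np.abs(r).mean())
    xc,_=fit([q for q in o if q[1]=='C'],fr,[.5,.1,.04,.035,0,0]);print(xc[:3])
    for cam in fr:
        xs,_=fit([q for q in o if q[0]==cam],fr,[.5,.1,.04,.035,0,0]);print(cam,np.round(xs,4))
for q,e in zip(o,r): print(q[0],q[2],np.round(e,1))
E
python3 f1.py
```

```text
[0.5888 0.1181 0.0707 0.0403 0.0025 0.0122] 0.47330628692847976
[0.58920241 0.11806949 0.07076456]
scene [0.5878 0.1191 0.0757 0.0391 0.0052 0.0242]
top [0.5894 0.1177 0.0663 0.0405 0.0014 0.0052]
[0.5909 0.1189 0.0736 0.04   0.0029 0.0098] 0.399855724921275
[0.59120703 0.11881965 0.07371527]
scene [0.5907 0.119  0.0763 0.0389 0.0052 0.024 ]
top [0.5912 0.1194 0.0663 0.0404 0.0014 0.0053]
top ol [0.3 0.1]
top or [ 0.  -0.3]
top il [-0.4  0.4]
top ir [-0.   0.1]
top tl [-0.1  0.3]
top tr [ 0.2 -0.2]
top ffl [-0.1  0.4]
top ffr [-0.2 -0. ]
top fnl [-0.4  0.9]
top fnr [ 0.2 -0.2]
scene ol [-0.9  0.5]
scene or [ 0.1 -0.7]
scene ir [ 0.2 -0.6]
scene il [ 0.1 -0.7]
scene nlb [-0.1  0.5]
scene nrb [0.6 0.4]
scene tl [-0.5 -0.2]
scene tr [ 0.5 -0.7]
scene ffl [-1.5 -0.6]
scene ffr [1.2 0.1]
scene fnl [-0.8 -0.4]
scene fnr [ 0.2 -0.6]
```

```bash
cat >> h.py <<'E'
C=np.array([.590,.1185,.072])
def tool(p=.215,sgn=1):
    Rl=R.from_euler('ZY',[C[2],p]).as_matrix()
    y=-Rl[:,2]; z=sgn*Rl[:,1]; return np.c_[np.cross(y,z),y,z]
def LW(l,P): return world(C,np.array(l),np.array(P),'L')   # lid point -> world
def toC(P): Rc,tc=Tcase(C); return Rc.T@(np.array(P)-tc)
def st(ctrl,msg=''):
    s=ctrl.sense(); print(msg,'t%.1f'%s['time_s'],'case mm',np.round(toC(s['ee_pos'])*1e3,1),'F',np.round(s['contact_force'],1),'M',np.round(s['ft_torque'],2)); return s
E
python3 - <<'E'
from h import *; from plant import ctrl
l=[.040,.0025,.01]
best=None
for sg in(1,-1):
    T=tool(.235,sg); q=ctrl.ik(LW(l,(-.124,0,.10)),T); print(sg,None if q is None else np.round(q,2))
    if q is not None:
        d=np.abs(q-ctrl.sense()['q']).max()
        if best is None or d<best[0]: best=(d,sg)
sg=best[1]; T=tool(.235,sg); print(best)
ctrl.move_pose(LW(l,(-.124,0,.10)),T); st(ctrl,'above')
ctrl.line_to(LW(l,(-.124,0,.035)),max_speed=.06)
st(ctrl,'near')
r=ctrl.line_to(LW(l,(-.124,0,.004)),max_speed=.02,stop_force=2.5); s=st(ctrl,r)
print(LW(l,(-.124,0,.012)),s['ee_pos'], 'clear above board mm',(Tlid(l)[0].T@(toC(s['ee_pos'])-Tlid(l)[1]))*1e3)
E
```

```text
1 [ 0.19  0.94 -0.91  1.63  0.64  1.16  0.74]
-1 [-0.26  0.79 -0.01  1.66 -0.05  0.93 -1.74]
(np.float64(0.9755703197478108), 1)
above t2.8 case mm [-56.1   0.2 163.8] F [ 1.1 -0.5  0.4] M [ 0.08 -0.34  0.02]
near t4.0 case mm [-71.6   1.6 101.1] F [-0.2  0.2  0.1] M [ 0.11 -0.32  0.01]
True t5.1 case mm [-77.3   1.3  79.3] F [ 0.5 -1.2  5.1] M [ 0.15 -0.12  0.02]
[0.51261972 0.11424752 0.07842135] [0.51277051 0.11422442 0.07933288] clear above board mm [-1.24074810e+02 -3.53747352e-02  1.29204976e+01]
```

```bash
python3 - <<'E'
from h import *; from plant import ctrl
T=tool(.235,1); l=[.040,.0025,.01]
ctrl.line_to(LW(l,(-.124,0,.016)),T,max_speed=.03); st(ctrl,'lift')
# advance: TCP stays at lid coord (-.1135) of a virtual lid at origin x
for ox in np.arange(.036,.0571,.003):
    v=[ox,.0025,0]
    r=ctrl.line_to(LW(v,(-.1135,0,.016)),T,max_speed=.02,stop_force=9); st(ctrl,f'{ox:.3f} {r}')
    if r: break
import cv2
for n,(y,x,h,w) in {"top":(155,190,78,72),"scene":(175,185,70,100)}.items():
    i=cv2.resize(ctrl.grab_frame(n)["color"][y:y+h,x:x+w],None,fx=7,fy=7,interpolation=cv2.INTER_CUBIC); cv2.imwrite(f"pics/p1{n}.png",i)
a=cv2.imread("pics/p1top.png");b=cv2.imread("pics/p1scene.png");s=600/(a.shape[1]+b.shape[1])
o=np.zeros((546,504+700,3),np.uint8);o[:,:504]=a;o[:490,504:]=b;cv2.imwrite("pics/p1.png",cv2.resize(o,(800,363),interpolation=cv2.INTER_AREA))
E
```

```text
lift t5.4 case mm [-76.5   1.3  82.3] F [ 0.7 -0.4 -0.6] M [ 0.09 -0.37  0.01]
0.036 False t5.9 case mm [-70.    2.6  80.5] F [-0.1 -0.5  0.4] M [ 0.06 -0.32  0.03]
0.039 False t6.2 case mm [-67.1   2.5  80. ] F [ 0.1  0.7 -0.5] M [ 0.1  -0.38 -0.02]
0.042 False t6.5 case mm [-64.5   2.5  79.3] F [-0.3  0.1  0.8] M [ 0.01 -0.34 -0.02]
0.045 False t6.7 case mm [-62.4   2.3  78.8] F [-3.3 -0.3  3.2] M [-0.16  0.41 -0.01]
0.048 False t7.0 case mm [-58.6   2.6  78.1] F [-2.7 -0.5  1.6] M [-0.1   0.12 -0.01]
0.051 False t7.3 case mm [-55.8   2.6  77.6] F [-2.8 -0.4  2.5] M [-0.05  0.15 -0.04]
0.054 False t7.6 case mm [-53.1   2.6  77.1] F [-2.3  0.   2.2] M [-0.04  0.16  0.  ]
0.057 False t7.9 case mm [-50.3   2.5  76.5] F [-2.7 -0.8  2. ] M [-0.1   0.17  0.  ]
```

View pics/p1.png

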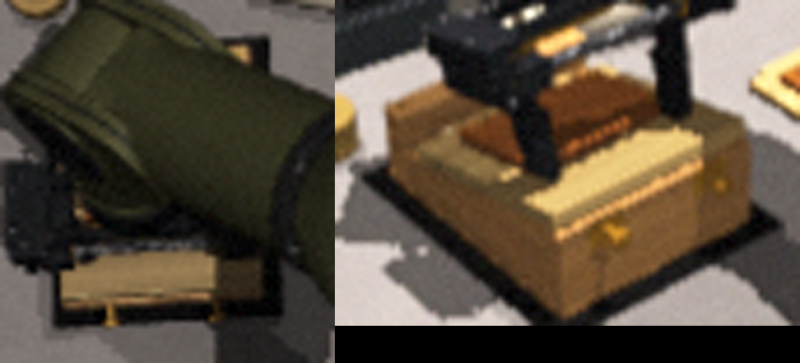

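Both fingertips are on the near face of the field and the lid slides at about 3 N. I'll back off and move clear to measure the remaining sideways offset and yaw.

```bash
python3 - <<'E'
from h import *; from plant import ctrl
import cv2
T=tool(.235,1); p=ctrl.sense()['ee_pos']
ctrl.line_to(p-.010*T[:,0]-.003*T[:,1],max_speed=.05)
ctrl.line_to(p-.010*T[:,0]-.08*T[:,1],max_speed=.15)
ctrl.move_pose(p+np.array([-.05,-.28,.12]),T); st(ctrl)
fr={n:ctrl.grab_frame(n) for n in("top","scene")}
for n in fr: cv2.imwrite(f"pics/s2{n}.png",fr[n]["color"])
a=cv2.resize(fr["top"]["color"][158:230,196:256],None,fx=8,fy=8,interpolation=cv2.INTER_CUBIC)
cv2.imwrite("pics/m1.png",cv2.convertScaleAbs(a,alpha=1.3))
a=cv2.resize(fr["scene"]["color"][175:245,185:285],None,fx=8,fy=8,interpolation=cv2.INTER_CUBIC)
cv2.imwrite("pics/m2.png",cv2.convertScaleAbs(a,alpha=1.3))
E
```

```text
t10.1 case mm [-119.7 -271.4  196.5] F [ 0.5  1.3 -1. ] M [ 0.13 -0.34 -0.05]
```

View pics/m1.png

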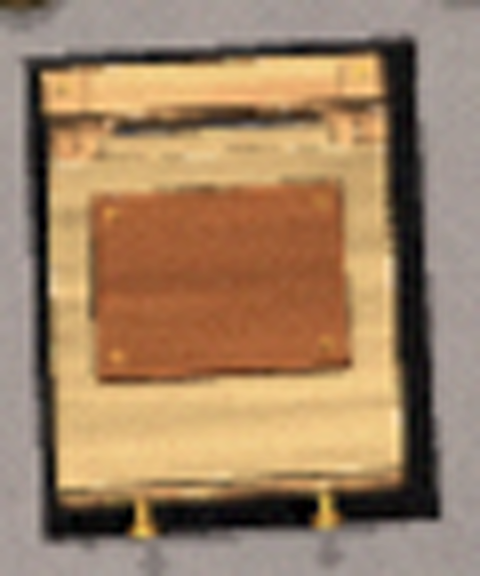

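View pics/m2.png

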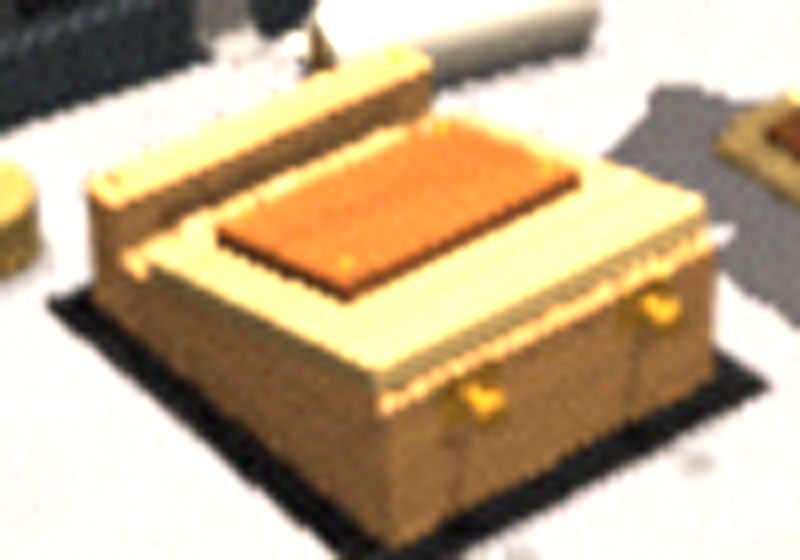

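```bash
cat > f2.py <<'E'
from h import *; from plant import ctrl
import cv2
fr={n:ctrl.grab_frame(n) for n in("scene","top")}
T=lambda k,n,x,y:("top",k,n,196+(x+.5)/8-.25,158+(y+.5)/8-.25)
S=lambda k,n,x,y:("scene",k,n,185+(x+.5)/8-.25,175+(y+.5)/8-.25)
obs=[T('C','ol',40,70),T('C','or',383,52),T('C','il',47,117),T('C','ir',386,100),
T('L','tl',57,492),T('L','tr',403,477),T('L','ffl',93,197),T('L','ffr',340,182),T('L','fnl',98,379),T('L','fnr',349,364),
S('C','ol',88,180),S('C','or',398,46),S('C','ir',430,62),S('C','il',108,210),S('C','nlb',392,548),S('C','nrb',715,375),
S('L','tl',378,372),S('L','tr',707,200),S('L','ffl',218,228),S('L','ffr',440,117),S('L','fnl',347,292),S('L','fnr',577,178)]
x0=[.59,.118,.07,.055,0,0]
x,r=fit(obs,fr,x0);print(np.round(x,4))
for cam in fr:
    xs,_=fit([q for q in obs if q[0]==cam],fr,x0);print(cam,np.round(xs,4))
for q,e in zip(obs,r): print(q[0],q[2],np.round(e,1),end='; ')
E
python3 f2.py
```

```text
[0.5899 0.1198 0.0681 0.0552 0.0016 0.0112]
scene [0.5897 0.1205 0.073  0.0525 0.004  0.0189]
top [0.5898 0.119  0.065  0.0561 0.0007 0.0022]
top ol [ 0.1 -0. ]; top or [-0.4 -0.1]; top il [-0.5  0.1]; top ir [-0.4 -0.1]; top tl [-0.3  0.6]; top tr [ 0.  -0.6]; top ffl [-0.6  0.2]; top ffr [-0.2 -0. ]; top fnl [-0.4  0.7]; top fnr [0.1 0.4]; scene ol [-1.1 -0.3]; scene or [ 0.2 -1.1]; scene ir [ 0.3 -0.3]; scene il [ 0.3 -1. ]; scene nlb [0.3 1. ]; scene nrb [0.5 0.8]; scene tl [-0.2 -0.5]; scene tr [ 0.4 -0.2]; scene ffl [-1.2 -0.6]; scene ffr [ 0.6 -0.5]; scene fnl [-0.7 -1.1]; scene fnr [ 0.8 -1.7];
```

Sideways offset is about 1–2 mm (within the 3 mm play) and yaw about 0.01, so I'll keep pushing square, watching the force.

```bash
sed -i 's/^C=.*/C=np.array([.590,.119,.070])/' h.py; python3 - <<'E'
from h import *; from plant import ctrl
T=tool(.21,1); v=[.050,.0015,0]
ctrl.move_pose(LW(v,(-.1135,0,.09)),T)
ctrl.line_to(LW(v,(-.1135,0,.0155)),T,max_speed=.1,stop_force=4); st(ctrl,'down')
for ox in np.arange(.054,.0771,.003):
    v=[ox,.0015,0]
    r=ctrl.line_to(LW(v,(-.1135,0,.015)),T,max_speed=.02,stop_force=8); st(ctrl,f'{ox:.3f} {r}')
    if r: break
E
```

```text
down t12.3 case mm [-56.7   1.8  77.8] F [-0.5  0.2 -0.2] M [ 0.12 -0.37 -0.02]
0.054 False t12.7 case mm [-53.2   1.6  76.3] F [-0.8  0.8  0.1] M [ 0.09 -0.38  0.05]
0.057 False t13.0 case mm [-50.7   1.6  75.6] F [ 0.4 -0.1  0.6] M [ 0.09 -0.31 -0.01]
0.060 False t13.3 case mm [-48.8   1.6  75.2] F [-4.3  0.3  2.5] M [ 0.    0.56 -0.01]
0.063 False t13.6 case mm [-44.9   1.6  74.6] F [-2.  -0.6  2.2] M [0.04 0.36 0.04]
0.066 False t13.9 case mm [-41.9   1.5  74.2] F [-2.6  0.8  1.4] M [0.03 0.32 0.04]
0.069 False t14.2 case mm [-39.1   1.5  73.8] F [-3.2 -0.6  2.6] M [ 0.02  0.37 -0.  ]
0.072 False t14.4 case mm [-35.3   1.3  73.1] F [ 0.2 -0.5  1. ] M [ 0.06 -0.34 -0.04]
0.075 False t14.7 case mm [-33.8   1.4  72.7] F [-1.9  0.3 -0.6] M [ 0.13 -0.03 -0.08]
```

The push force vanished at x ≈ -35 mm, so the tail has probably dropped onto the bolts. I'll check by touching the board, then finish the push with the tips lower.

```bash
python3 - <<'E'
from h import *; from plant import ctrl
T=tool(.14,1); ex=R.from_euler('z',C[2]).as_matrix()[:,0]
p=ctrl.sense()['ee_pos']
ctrl.line_to(p-.004*ex,T,max_speed=.03); st(ctrl,'back'); p=ctrl.sense()['ee_pos']
r=ctrl.line_to(p-np.array([0,0,.014]),T,max_speed=.02,stop_force=2); s=st(ctrl,f'down {r}')
z=toC(s['ee_pos'])
print('pred board z at 0.14, ox .074:',(Tlid([.074,0,0,.14])[0]@np.array([-(.074-z[0]),0,.012])+Tlid([.074,0,0,.14])[1])*1e3, 'at .19:',(Tlid([.074,0,0,.19])[0]@np.array([-(.074-z[0]),0,.012])+Tlid([.074,0,0,.19])[1])*1e3)
ctrl.line_to(s['ee_pos']+np.array([0,0,.003]),T,max_speed=.03); p=ctrl.sense()['ee_pos']
for k in range(1,9):
    r=ctrl.line_to(p+.002*k*ex,T,max_speed=.015,stop_force=7); st(ctrl,f'{k} {r}')
    if r: break
E
```

```text
back t15.0 case mm [-37.4   1.3  73.2] F [ 0.9 -0.1  0.1] M [ 0.07 -0.31 -0.03]
down True t15.5 case mm [-37.2   1.3  65.1] F [ 0.2 -0.4  0.5] M [ 0.12 -0.34  0.02]
pred board z at 0.14, ox .074: [-34.47705483   0.          64.40536025] at .19: [-32.97178962   0.          69.79270377]
1 False t16.0 case mm [-35.1   1.3  68.1] F [-0.4  0.3  0.2] M [ 0.07 -0.26 -0.01]
2 False t16.3 case mm [-34.3   1.3  68. ] F [-4.   0.   2.3] M [-0.1   0.58 -0.22]
3 False t16.6 case mm [-34.2   1.2  68. ] F [-8.4 -1.6  3.1] M [-0.12  1.47 -0.39]
4 False t16.8 case mm [-34.1   1.2  67.9] F [-10.8  -0.2   6.2] M [-0.18  2.29 -0.51]
5 False t17.1 case mm [-34.    1.2  67.9] F [-14.6  -0.4   8.1] M [-0.26  3.18 -0.57]
6 False t17.4 case mm [-33.9   1.2  67.8] F [-19.3  -1.2   9.3] M [-0.32  3.89 -0.71]
7 False t17.7 case mm [-33.7   1.2  67.8] F [-21.9  -2.5  10.4] M [-0.44  4.72 -0.76]
8 False t18.0 case mm [-33.7   1.2  67.7] F [-25.8  -2.2  13.3] M [-0.43  5.47 -0.99]
```

A hard stop now. I let the force reach 26 N because the stop limit is relative per segment, so I'll back off at once, move clear and look.

```bash
python3 - <<'E'
from h import *; from plant import ctrl
import cv2
T=tool(.14,1); ex=T[:,0]
p=ctrl.sense()['ee_pos']
ctrl.line_to(p-.012*ex,max_speed=.05); p=ctrl.sense()['ee_pos']; st(ctrl)
ctrl.line_to(p+np.array([0,0,.09]),max_speed=.15)
ctrl.move_pose(p+np.array([-.05,-.28,.14]),T); st(ctrl)
fr={n:ctrl.grab_frame(n) for n in("top","scene")}
a=cv2.resize(fr["top"]["color"][158:230,196:256],None,fx=8,fy=8,interpolation=cv2.INTER_CUBIC)
cv2.imwrite("pics/m3.png",cv2.convertScaleAbs(a,alpha=1.4))
E
```

```text
t18.6 case mm [-44.5   1.2  69.5] F [0.6 0.4 0.6] M [ 0.1  -0.24 -0.03]
 t20.5 case mm [-113.4 -272.9  209.4] F [-1.2  1.  -0.2] M [ 0.13 -0.25  0.02]
```

View pics/m3.png

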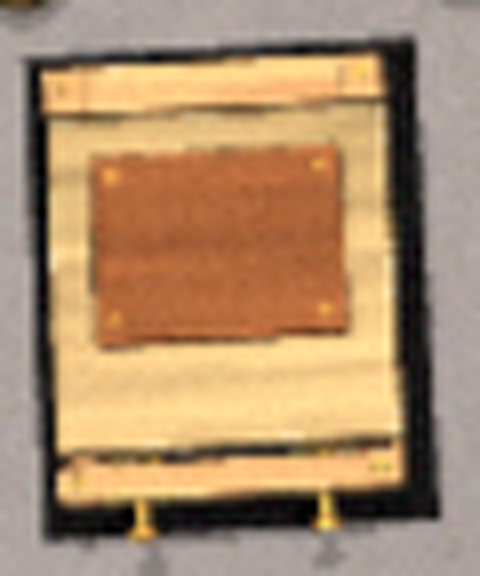

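The lid is home: the shoulder is against the far wall along its whole width (row ~115), and the tail lies inside the near wall with a thin, even gap (row ~450). Next I'll press the tail down with the two fingertips beside the bolts.

```bash
python3 - <<'E'
from h import *; from plant import ctrl
T=tool(.05,1); Rc,tc=Tcase(C); W=lambda x,z: Rc@np.array([x,0.0005,z])+tc
ctrl.move_pose(W(-.054,.14),T)
ctrl.line_to(W(-.054,.076),T,max_speed=.1,stop_force=4); st(ctrl,'above')
for z in np.arange(.072,.0379,-.002):
    r=ctrl.line_to(W(-.054,z),T,max_speed=.02,stop_force=12); s=st(ctrl,f'{z:.3f} {r}')
    if s['contact_force'][2]>25: break
E
```

```text
above t22.5 case mm [-53.8   0.8  76.3] F [0.2 1.  0.7] M [ 0.07 -0.14 -0.01]
0.072 False t22.8 case mm [-53.9   0.4  72.1] F [-0.8  0.2 -0. ] M [ 0.09 -0.24 -0.03]
0.070 False t23.1 case mm [-54.1   0.4  69.9] F [-0.9 -0.1  0.9] M [ 0.09 -0.17 -0.05]
0.068 False t23.3 case mm [-53.9   0.6  68. ] F [ 0.5 -0.9  0.2] M [ 0.11 -0.22  0.02]
0.066 False t23.6 case mm [-54.1   0.7  66.1] F [-0.5  0.   2.5] M [ 0.16 -0.02 -0.03]
0.064 False t23.8 case mm [-54.2   0.8  64. ] F [-1.   0.9  2.1] M [ 0.22  0.12 -0.06]
0.062 False t24.1 case mm [-53.9   0.   61.7] F [ 0.  -0.2  0. ] M [ 0.12 -0.16 -0.03]
0.060 False t24.3 case mm [-54.1   0.3  59.7] F [0.6 0.6 1.6] M [ 0.05 -0.22 -0.02]
0.058 False t24.6 case mm [-54.1   0.4  57.8] F [-0.2  0.1  0.1] M [ 0.06 -0.14  0.04]
0.056 False t24.8 case mm [-54.1   0.5  55.9] F [0.1 0.4 0.2] M [ 0.02 -0.2  -0.01]
0.054 False t25.1 case mm [-54.1   0.5  53.9] F [-0.4 -1.1  1.1] M [ 0.06 -0.17  0.01]
0.052 False t25.3 case mm [-54.1   0.5  51.9] F [-0.  -0.4 -1.3] M [ 0.07 -0.21  0.03]
0.050 False t25.6 case mm [-54.    0.6  50. ] F [-0.   0.4  0.1] M [ 0.06 -0.18 -0.03]
0.048 False t25.8 case mm [-53.9   0.6  49.7] F [-2.6 -3.4 14.5] M [-0.33  0.53  0.07]
0.046 False t26.1 case mm [-53.9   0.6  49.5] F [-5.9 -5.2 31. ] M [-0.65  1.27 -0.03]
```

The tips stop hard at the shut height (49.5 mm), but the press force on the way down was low. I'll retract and check that the bolts have snapped over.

```bash
python3 - <<'E'
from h import *; from plant import ctrl
import cv2
T=tool(.05,1); Rc,tc=Tcase(C); W=lambda x,z: Rc@np.array([x,0.0005,z])+tc
ctrl.line_to(W(-.054,.053),T,max_speed=.03); st(ctrl,'up')
ctrl.line_to(W(-.054,.16),T,max_speed=.15)
ctrl.move_pose(W(-.11,.21)+np.array([0,-.28,0]),T); st(ctrl)
fr={n:ctrl.grab_frame(n) for n in("top","scene")}
for n in fr: cv2.imwrite(f"pics/s4{n}.png",fr[n]["color"])
a=cv2.resize(fr["top"]["color"][160:230,197:253],(440,550),interpolation=cv2.INTER_CUBIC)
b=cv2.resize(fr["scene"]["color"][175:245,190:280],(360,280),interpolation=cv2.INTER_CUBIC)
o=np.zeros((550,800,3),np.uint8);o[:,:440]=cv2.convertScaleAbs(a,alpha=1.4);o[:280,440:]=b
o[285:550,440:]=cv2.resize(fr["top"]["color"][80:290,110:395],(360,265))
cv2.imwrite("pics/m4.png",o)
E
```

```text
up t26.5 case mm [-54.    0.4  52.7] F [ 0.2 -0.4 -0.1] M [ 0.06 -0.25  0.02]
 t28.5 case mm [-128.9 -277.2  209.9] F [-0.4 -0.8 -0.1] M [ 0.1  -0.19 -0.01]
```

View pics/m4.png

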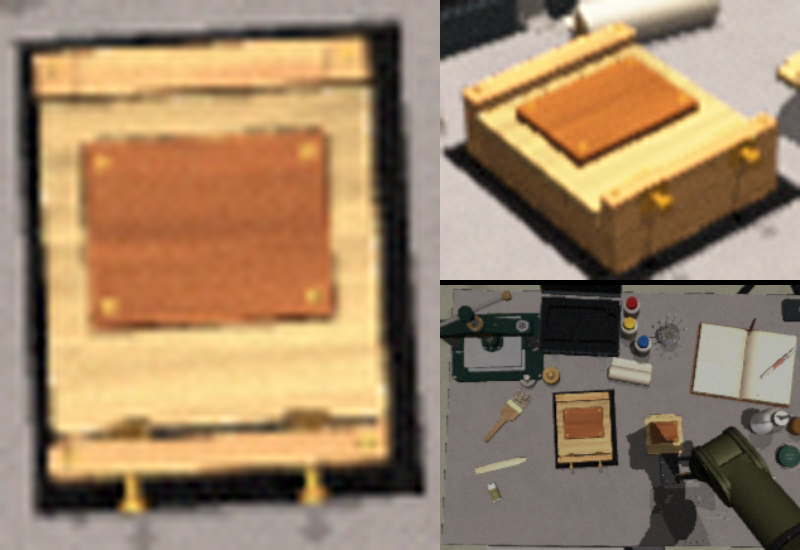

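```bash
python3 - <<'E'
import cv2,numpy as np
a=cv2.imread("pics/s4top.png")[208:228,198:252]; b=cv2.imread("pics/s4scene.png")[192:222,222:282]
o=np.vstack([cv2.resize(cv2.convertScaleAbs(i,alpha=1.6),(780,290),interpolation=cv2.INTER_CUBIC) for i in(a,b)])
cv2.imwrite("pics/m5.png",o)
E
```

```text
(no output)
```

View pics/m5.png

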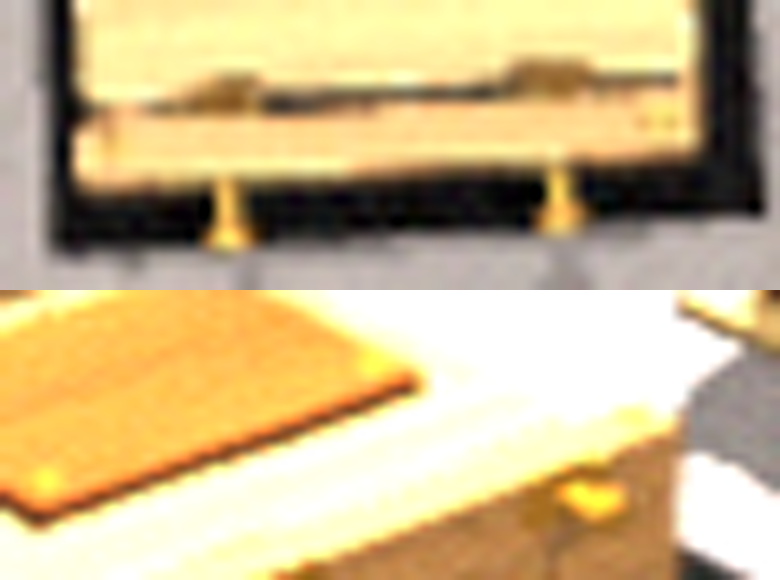

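Both brass noses stand out over the lid's tail, left at (228,92) and right at (550,75) in the crop, and both knobs sit equally far out. The arm is clear, so I'm handing in.

```bash
python3 -c "
from plant import ctrl
ctrl.hand_in(); print(ctrl.sense()['time_s'])"
```

```text
the job is handed in; nothing more can be done
the job is handed in; nothing more can be done
```

The lid is shut: its tongue is home in the groove and its tail is flat under both bolts. I handed in at about 28.5 s, with the arm clear of everything. I pushed the lid square with both fingertips on the raised field, then pressed the tail down beside the bolts.

**Last checks:**
- **Tail height:** the fingertips came to a hard stop at about 49.5 mm, against 49 mm expected when shut.
- **Bolts:** the final top view shows both brass noses out over the tail and both knobs equally far out.
- **Bystanders:** they looked unmoved in the final top view; I did not measure them.

**What was less clean:**
- **Forces:** the push against the groove wall reached about 26 N and the final press about 31 N. Both are well above the 2 to 6 N needed to slide the lid and the 10 to 14 N expected at the bolts. My stop limits applied to each short move rather than the total.
- **Press force:** readings on the way down showed only about 2.5 N, less than the bolts should need. They were taken only between the 2 mm steps, so a short peak could have been missed. For the bolts I rely on the pictures and the tail height.
- **Lid position:** before the final push, the two cameras disagreed by about 3 mm on its sideways offset, but it went in without catching.

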